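Close the crystal jar with the double lid and take off the dust cover

TASK

Pick up the double lid (inner lid with the dust cover nested over it) by the inner lid's black knob, and lower it onto the jar that holds the crystal until the inner lid sits fully home in the jar's mouth, before letting go of the knob. Then grip the dust cover by its collar and lift it off alone, leaving the inner lid seated and undisturbed, and finish still holding the cover in the air, its lower edge clear above the knob. The cover must not come off the inner lid before the inner lid is in the jar; leave both jars, the pots and the bottle standing where they are.

Things in the scene. Friction and masses are not known exactly. Their poses are not given: they have to be found in the camera images.
- jar: jar to close: open round clear glass jar with a chunky crystal about 40 mm wide and tall on its floor; 79 mm outside diameter, 75 mm high, mouth 72 mm across, about 0.6 kg, loose on the bench. Origin at the centre of its underside, z up. With the inner lid fully home, the inner lid's origin is 63 mm above this origin.
- empty_jar: an identical glass jar without a crystal (bystander). Origin at the centre of its underside.
- inner_lid: round aluminium lid, 0.25 kg. Origin: centre of its underside, z up. Over the origin: plug 0-12 mm high, 66 mm diameter, chamfered foot; flange 12-16 mm, 84 mm dia. (rests on the jar's rim); stem 14 mm dia.; black round knob 46-72 mm, 24 mm dia., sticking up through the cover's collar. Starts standing on a 5 mm cork mat. Lifted by the knob it carries the cover, which rests loosely on the flange.
- cover: dust cover: round grey plastic outer lid, 0.09 kg, loose over the inner lid (2 mm play). Origin: centre of its lower edge, z up; nested, it is 8 mm above the inner lid's origin. Skirt 0-8 mm high, 94/88 mm out/inside diameter (hangs 4 mm round the closed jar's rim); flat top 8-12 mm; round collar 12-36 mm, 44/36 mm out/inside diameter, open through: grip it across its outside.
- pot_a: small clear sample pot with a red cap, 48 mm diameter, 68 mm high (bystander), origin at the centre of its underside.
- pot_b: a second such pot (bystander).
- glue: white plastic bottle, 44 mm diameter, 110 mm high (bystander), origin at the centre of its underside.
Not all that is in view belongs to the job. Leave any orange look-alike of the inner_lid alone.

How it is judged:
On the way, in this order (a step that is already met when the one before it is completed fails the run):
1. the inner lid is lifted at least 30 mm above the bench, with the cover nested on it (height (world z) of inner_lid above 0.03 m and z of cover in the frame of inner_lid below 0.012 m and horizontal distance between cover and inner_lid below 0.008 m), for 0.1 s.
2. the inner lid is home in the crystal jar, with the cover still nested on it and the gripper still on the knob (z of inner_lid in the frame of jar between 0.058 and 0.0665 m and horizontal distance between inner_lid and jar below 0.006 m and angle between inner_lid's own z axis and vertical below 0.08 rad and z of cover in the frame of inner_lid below 0.012 m and horizontal distance between cover and inner_lid below 0.008 m and contact force between the fingers and inner_lid above 0.5 N), for 0.1 s.
At the end, for the whole second after the job is handed in: Inner lid home, still and untouched in the upright crystal jar (within 3 mm in height, 5.5 mm sideways, 0.05 rad); cover held by the fingers, nearly still, touching nothing else, its lower edge over 74 mm above the underside of the inner lid's plug and over 130 mm above the bench (z of inner_lid in the frame of jar between 0.058 and 0.066 m and horizontal distance between inner_lid and jar below 0.0055 m and angle between each of inner_lid, jar's own z axis and vertical below 0.05 rad and linear speed of inner_lid below 0.01 m/s and contact force between inner_lid and the arm below 0.1 N and contact force between inner_lid and the fingers below 0.1 N and height (world z) of jar below 0.005 m and z of cover in the frame of inner_lid above 0.074 m and height (world z) of cover above 0.13 m and contact force between the fingers and cover above 1 N and linear speed of cover below 0.03 m/s and contact force between cover and inner_lid below 0.05 N and contact force between cover and jar below 0.05 N and contact force between cover and empty_jar below 0.05 N and contact force between cover and pot_a below 0.05 N and contact force between cover and pot_b below 0.05 N and contact force between cover and glue below 0.05 N); the arm keeps its last pose, push and grip.
It fails at once if the cover comes off the inner lid (12 mm up or 12 mm sideways beyond nested) while the inner lid is not home in the crystal jar (5 mm up, 7 mm sideways, 0.1 rad) ((z of cover in the frame of inner_lid above 0.02 m or horizontal distance between cover and inner_lid above 0.012 m) and not (z of inner_lid in the frame of jar between 0.058 and 0.068 m and horizontal distance between inner_lid and jar below 0.007 m and angle between inner_lid's own z axis and vertical below 0.1 rad)).
It fails at once if a jar is shifted more than 30 mm or tipped (distance of any of jar, empty_jar from where it was at the start of the episode above 0.03 m or angle between any of jar, empty_jar's own z axis and vertical above 0.3 rad).
It fails at once if a pot or the bottle is shifted more than 30 mm or knocked over (distance of any of pot_a, pot_b, glue from where it was at the start of the episode above 0.03 m or angle between any of pot_a, pot_b, glue's own z axis and vertical above 0.5 rad).
It also fails if it takes over 50 s, if anything falls off the work surface, if the arm or the gripper's body presses on something with over 40 N, if the wrist force passes 120 N, or if a joint passes its speed limit or range.

ROBOT

A 6-joint arm with a two-finger parallel gripper is mounted at the origin on the work surface. World frame = base frame: x ahead of the robot, y to its left, z up, the work surface at z = 0. Lengths are in m, angles in rad, forces in N, time in s.
With the tool pointing down it reaches from about 0.325 to 0.85 m from the base axis. Payload 4.4 kg.
Tool frame: the origin (TCP) lies midway between the tips of the shut fingers; the grasp point (between the pads) lies bot.grip_point_offset behind it (bot.grip_point_offset is the distance from the TCP to the grasp point, in m); z points along the fingers, y is the line along which they close (so a half turn about z gives the same grasp; the last joint's range is limited). The gripper opens to 94 mm and grips with 3 to 60 N. Pads are 16 mm wide; open, the fingers measure 119 mm over their backs; the gripper's body (75 mm by 177 mm) begins 78 mm behind the grasp point.
Start: joints at [-1.474, 0.207, 1.542, -0, 1.393, -0.15], TCP at [0.14, -0.558, 0.205] pointing down, gripper open.
Joint ranges: [-2.73, 2.73], [-0.86, 2.22], [0.23, 2.46], [-1.11, 4.25], [0.08, 2.63], [-2.82, 2.82]. Speed limits (rad/s): [2.79, 2.79, 3.14, 3.14, 3.14, 3.14].

INTERFACE

Orientations are given as a unit quaternion [w, x, y, z].
In Python, from workcell import bot, jaws, ik, readout, capture, get_calibration, workorder gives the robot as it stands. Calls block until the motion is done:
- bot.move_pose(position, orientation): joint-space move of the TCP to a pose.
- bot.servo_line(position, v=0.15, rotation=None): straight line of the TCP; rotation=None keeps the orientation; v is the mean speed in m/s.
- bot.goto_joints(angles): joint-space move.
- jaws.grip(opening, force=None): finger opening in m; force is the grip in N (None keeps the last); returns when the fingers have stopped.
- bot.wait(seconds).
- ik(position, orientation): joint angles nearest the present ones, or None.
- readout.state(): the state.
- capture(name): name is "side" or "top"; returns the picture (384x512x3 uint8, red, green, blue); there is no depth.
- get_calibration(name): a dict with "vertical_fov" (degrees; the focal length in pixels is half the picture's height over the tangent of half this angle, whatever the lens; pixels are square), "cx", "cy" (the principal point, pixels), "eye" and "attitude" of the camera in the world. Camera axes: x right, y down, z forward; pixel columns grow to the right and rows downward; lengths in m; the calibration is good to about 2 mm. A picture is of the moment at which its call begins. get_calibration takes no time and is no camera call.
A pose or a line that the arm cannot do raises bot.MotionError and nothing moves.
- workorder.close_job(): hands the job in; it is judged then, once.
The state is a dict: "clock": time; "q": joint angles; "joint_velocities": joint speeds; "joint_torque": joint torques, N m; "position": TCP position; "tool_rot": TCP orientation; "force": force on the tool from outside, world axes, zero at the start; "ft_torque": the same for the moment, N m; "gripper_width": finger opening in m; "grasp_force": force on a finger pad.
Only numpy, scipy, OpenCV 4.12 (cv2) and the standard library are available. Lean on these libraries where they do the work, as an engineer would, in place of code of your own. Each camera call takes 0.05 s, during which the arm holds its last target. There are 200 camera calls.

## Working session

There is one attempt and no reset: what is moved stays moved. The work goes in short steps, each a Python script; the robot and the scene stay as the last script left them, time stands still between calls to the robot, and variables do not carry over. Pictures are saved under pics/ and viewed, at most 10 in all, crops included, and the job is handed in when it is done.

```bash
mkdir -p pics; ls
python3 - <<'E'
from workcell import *
import cv2
for n in("side","top"):
    cv2.imwrite(f"pics/{n}0.png",cv2.cvtColor(capture(n),cv2.COLOR_RGB2BGR)); print(n,get_calibration(n))
s=readout.state(); print(s, bot.grip_point_offset)
E
```

```text
pics
side {'vertical_fov': 51.44581403251566, 'cx': 252.45292816469285, 'cy': 197.45888417729327, 'eye': array([ 0.49429654, -0.81580518,  0.72017597]), 'attitude': array([-0.40907515,  0.91060829, -0.05207448,  0.02717178])}
top {'vertical_fov': 49.09016630771981, 'cx': 257.3769125397218, 'cy': 188.0174023888914, 'eye': array([ 0.35136714, -0.09912357,  1.32074261]), 'attitude': array([ 0.06230079, -0.69945454,  0.71034882, -0.04781759])}
{'clock': 0.1, 'q': array([-1.47449308e+00,  2.07345750e-01,  1.54277219e+00, -7.09642235e-06,
        1.39350968e+00, -1.50509100e-01]), 'joint_velocities': array([ 2.00877883e-04, -9.56755177e-04, -1.46162456e-03,  7.61505084e-05,
       -1.32603119e-03,  1.19060422e-03]), 'joint_torque': array([-4.75709021e-04, -3.71862888e+01, -2.82293540e+01,  7.01421197e-02,
        3.11992632e-02, -4.95087193e-05]), 'position': array([ 0.14039251, -0.55685802,  0.20441915]), 'tool_rot': array([-1.01720242e-03,  9.92394526e-01,  1.23093747e-01,  2.40826732e-05]), 'force': array([-0.79330805,  0.49470747, -0.2817243 ]), 'ft_torque': array([0.0384353 , 0.01717866, 0.02631661]), 'grasp_force': 0.0, 'gripper_width': 0.09382974204800466} 0.0188
```

View pics/side0.png

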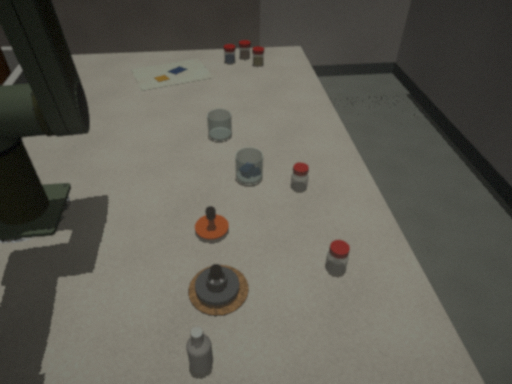

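View pics/top0.png

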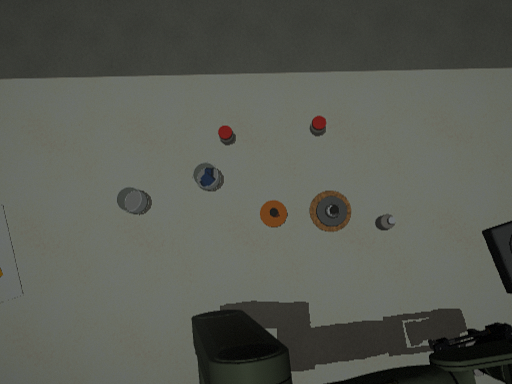

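Side view: the double lid stands on its cork mat at (218,285), with an orange look-alike at (211,228). The crystal jar is at (249,167) and the empty jar at (219,125). Top view: lid at (332,210), orange at (274,213), crystal jar (blue inside) at (208,177), empty jar at (134,201). The grey lid on cork fits the description. I'll confirm that in an enlarged crop.

```bash
cat > h.py <<'E'
import numpy as np, cv2
from scipy.spatial.transform import Rotation as R
from workcell import *
def cam(n):
    c=get_calibration(n); f=192/np.tan(np.radians(c["vertical_fov"]/2))
    return c,f,R.from_quat(c["attitude"],scalar_first=True)
def ray(n,u,v):
    c,f,r=cam(n); d=r.apply([(u-c["cx"])/f,(v-c["cy"])/f,1]); return c["eye"],d/np.linalg.norm(d)
def proj(n,P):
    c,f,r=cam(n); p=r.inv().apply(np.atleast_2d(P)-c["eye"]); return p[:,:2]/p[:,2:]*f+[c["cx"],c["cy"]]
def tri(obs):
    A=np.zeros((3,3));b=np.zeros(3)
    for n,u,v in obs:
        e,d=ray(n,u,v); M=np.eye(3)-np.outer(d,d); A+=M;b+=M@e
    X=np.linalg.solve(A,b); return X,[np.linalg.norm(np.cross(X-ray(*o)[0],ray(*o)[1])) for o in obs]
def atz(n,u,v,z):
    e,d=ray(n,u,v); return e+d*(z-e[2])/d[2]
def crop(im,u,v,s=5,w=80,h=60):
    c=cv2.resize(im[v:v+h,u:u+w],None,fx=s,fy=s,interpolation=cv2.INTER_CUBIC)
    for i in range(0,w,10): cv2.putText(c,str(u+i),(i*s,8),0,.3,(255,255,0),1); cv2.line(c,(i*s,10),(i*s,14),(255,255,0),1)
    for i in range(10,h,10): cv2.putText(c,str(v+i),(0,i*s),0,.3,(255,255,0),1); cv2.line(c,(22,i*s),(27,i*s),(255,255,0),1)
    return c
E
python3 - <<'E'
from h import *
s=capture("side");t=capture("top")
im=np.vstack([np.hstack([crop(s,178,250),crop(t,292,180)]),np.hstack([crop(s,210,135),crop(t,170,148)])])
cv2.imwrite("pics/crop1.png",cv2.cvtColor(im,cv2.COLOR_RGB2BGR))
print(tri([("side",217,270),("top",332,210)]),tri([("side",249,157),("top",206,175)]))
print(atz("side",339,246,.068),atz("top",319,122,.068))
print(atz("side",300,168,.068),atz("top",225,131,.068))
E
```

```text
(array([ 0.48273118, -0.29678185,  0.06233552]), [np.float64(0.003827960278284989), np.float64(0.003827960278285045)]) (array([0.5929703 , 0.08085297, 0.0690347 ]), [np.float64(0.0019233776429660994), np.float64(0.0019233776429663355)])
[ 0.75303541 -0.26494153  0.068     ] [ 0.75122503 -0.26758591  0.068     ]
[0.72602341 0.01800277 0.068     ] [0.72839686 0.02278429 0.068     ]
```

View pics/crop1.png

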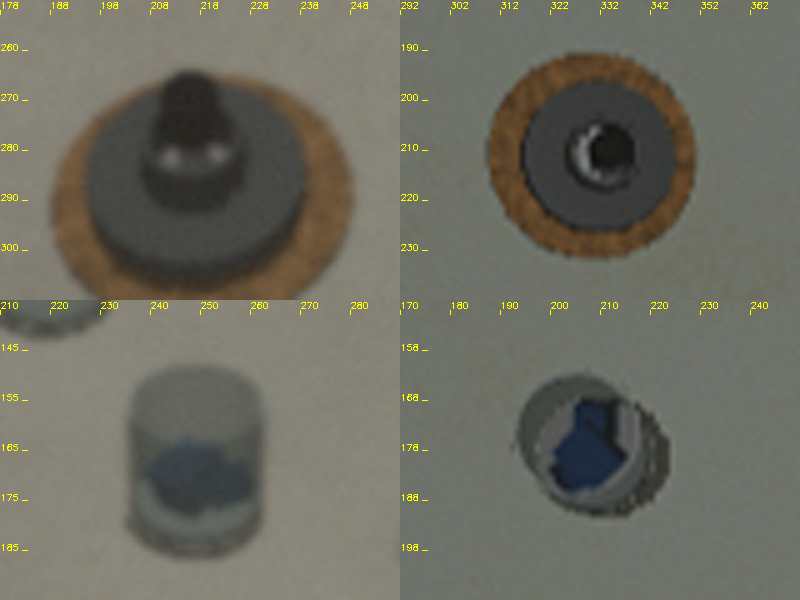

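Crop: the grey double lid on the cork has a black knob standing through its collar. The knob top is near (216,266) side and (334,209) top; the cover disc spans u 195–239 side and 316–347 top. Bottom row is the jar with the blue crystal, side box u 235–263, v 148–187. Both match the description. Next I'll fit the silhouettes.

```bash
cat >> h.py <<'E'
from scipy.optimize import least_squares
a=np.linspace(0,2*np.pi,180)
def circ(x,y,z,r): return np.c_[x+r*np.cos(a),y+r*np.sin(a),z+0*a]
def bbox(n,rings,X):
    p=np.vstack([proj(n,circ(X[0],X[1],X[2]+h,r)) for h,r in rings]); return np.r_[p.min(0),p.max(0)]
def fit(obs,x0,free=3):
    # obs: (cam, rings, [l,t,r,b] with nan for unused)
    def f(x):
        X=np.r_[x,np.zeros(3-len(x))]; o=[]
        for n,g,m in obs:
            d=bbox(n,g,X)-m; o+=list(d[~np.isnan(m)])
        return np.array(o)
    s=least_squares(f,x0[:free],loss="soft_l1"); return s.x,f(s.x)
E
cat > f.py <<'E'
from h import *
N=np.nan;np.set_printoptions(precision=4,suppress=True)
cov=[(0,.047),(.012,.047)]; knob=[(.072,.012),(.046,.012)]
C=("side",cov,np.array([195.2,N,239.2,305.6])); D=("top",cov,np.array([316.4,196,347.4,226.6]))
print("cover",fit([C,D],[.48,-.3,.013]), "sep",fit([C],[.48,-.3],2),fit([D],[.48,-.3],2))
kt=[(.072,.012)]
K=("side",knob,np.array([210,264,222.5,N]));L=("top",kt,np.array([N,204.4,339.2,214.4]))
print("knob",fit([K,L],[.48,-.3,.0]))
jr=[(0,.0395),(.075,.0395)]
J=("side",jr,np.array([235.2,147.8,263,187]));M=("top",jr,np.array([193.6,162.6,N,N]))
print("jar",fit([J,M],[.6,.08,0]),fit([J],[.6,.08],2),fit([M],[.6,.08],2))
E
python3 f.py
```

```text
cover (array([ 0.4832, -0.3027,  0.0144]), array([-1.1431, -0.3173,  0.2726, -0.2086, -1.3341, -0.1156, -1.2758])) sep (array([ 0.4845, -0.2927]), array([ 0.0387, -0.0393,  0.0036])) (array([ 0.4806, -0.3053]), array([ 0.1167,  0.132 , -0.115 , -0.1289]))
knob (array([ 0.4837, -0.3039,  0.0043]), array([-0.522 ,  0.2116, -0.563 , -0.546 , -0.1929, -2.4854]))
jar (array([ 0.5936,  0.0786, -0.0027]), array([-0.8329,  0.6945, -0.0777, -0.4027, -0.0339, -1.4059])) (array([0.5945, 0.0756]), array([-0.4285,  0.4958,  0.4286, -0.4695])) (array([0.5886, 0.078 ]), array([-0.,  0.]))
```

Heights agree with the text to within 3 mm: cover z 14 mm against 13, knob base 4 mm against 5, jar −3 mm against 0. The two cameras disagree by about 4 mm in xy, so I'll centre the lid with the gripper. A light pinch on the knob along y, then along x, gives me a reference for correcting the camera bias.

```bash
cat >> h.py <<'E'
def Q(psi): return (R.from_euler("z",psi)*R.from_euler("x",np.pi)).as_quat(scalar_first=True)
def st(t=""):
    s=readout.state(); print(t,round(s["clock"],2),s["position"].round(4),s["force"].round(2),"w",round(s["gripper_width"],4),"F",round(float(s["grasp_force"]),2),"q6",s["q"][5].round(2))
E
python3 - <<'E'
from h import *
x,y=.4825,-.302
bot.move_pose([x,y,.15],Q(0)); st("above")
jaws.grip(.07,3)
bot.servo_line([x,y,.054],v=.08); st("down")
jaws.grip(0,3); bot.wait(.2); st("pinch y")
jaws.grip(.07); bot.servo_line([x,y,.09],v=.15)
bot.move_pose([x,y,.09],Q(np.pi/2)); bot.servo_line([x,y,.054],v=.08)
jaws.grip(0,3); bot.wait(.2); st("pinch x")
E
```

```text
above 1.78 [ 0.4822 -0.3029  0.1502] [0.24 0.11 0.48] w 0.094 F 0.0 q6 0.86
down 3.71 [ 0.483  -0.3024  0.0547] [-0.96  0.56 -0.11] w 0.07 F 0.0 q6 0.86
pinch y 4.68 [ 0.4825 -0.3019  0.054 ] [ 0.08 -0.09  0.46] w 0.0239 F 3.0 q6 0.86
pinch x 8.91 [ 0.4827 -0.302   0.054 ] [ 0.33 -0.52  0.1 ] w 0.0238 F 3.0 q6 -0.71
```

Run:
```python
from h import *
jaws.grip(0,30); bot.wait(.2); st("grip"); print(readout.state()["tool_rot"])
bot.servo_line([.4825,-.302,.154],v=.1); bot.wait(.3); st("lifted")
s=capture("side");t=capture("top")
print(proj("side",[.4825,-.302,.125]),proj("top",[.4825,-.302,.125]))
im=np.vstack([np.hstack([crop(s,178,215),crop(t,295,180)]),np.hstack([crop(s,210,135),crop(t,170,148)])])
cv2.imwrite("pics/crop2.png",cv2.cvtColor(im,cv2.COLOR_RGB2BGR))
```

```text
grip 9.32 [ 0.4827 -0.3021  0.0541] [1.77 0.19 0.47] w 0.0234 F 30.0 q6 -0.71
[1.84606209e-04 7.07119850e-01 7.07093687e-01 5.01123679e-05]
lifted 10.78 [ 0.4823 -0.3018  0.1535] [-0.22 -0.93 -3.4 ] w 0.0234 F 30.0 q6 -0.71
[[213.40801518 252.40642522]] [[337.02486167 206.44227745]]
```

View pics/crop2.png

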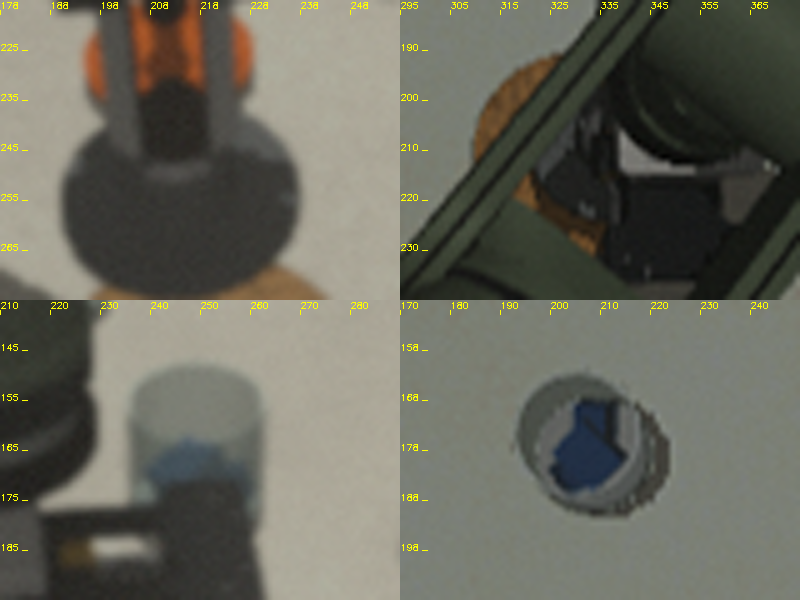

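The side crop shows the lid held, cover nested, box u 190.4–237.8 with bottom at v 274.4. The arm hides it in the top view, so I'll work out the side camera's bias from this known pose.

Run:
```python
from h import *
np.set_printoptions(precision=4,suppress=True)
cov=[(0,.047),(.012,.047)]
z=.1535-.049+.008
print("pred",bbox("side",cov,[.4823,-.3018,z]))
m=np.array([190.4,np.nan,237.8,274.4]); f0=[("side",[(h+z,r) for h,r in cov],m)]
print(fit(f0,[.48,-.3],2))
z2=.013
print("initial side",fit([("side",[(h+z2,r) for h,r in cov],np.array([195.2,np.nan,239.2,305.6]))],[.48,-.3],2)[0],
"initial top",fit([("top",[(h+z2,r) for h,r in cov],np.array([316.4,196,347.4,226.6]))],[.48,-.3],2)[0])
jr=[(.075,.0395),(0,.0395)]
print(bbox("side",jr,[.592,.078,0]),bbox("top",jr[:1],[.592,.078,0]),bbox("top",jr[1:],[.592,.078,0]))
```

```text
pred [188.9872 234.7875 237.5797 275.8921]
(array([ 0.4841, -0.2984]), array([-0.5003,  0.511 , -0.0488]))
initial side [ 0.4848 -0.3012] initial top [ 0.4793 -0.3033]
[233.7768 147.8656 262.3936 186.0435] [193.6034 161.5201 219.6628 187.1991] [197.6196 166.5913 222.2477 190.8962]
```

Run:
```python
from h import *
bot.servo_line([.4825,-.302,.185],v=.15)
bot.servo_line([.5925,.0755,.185],v=.15)
bot.servo_line([.5925,.0755,.144],v=.08); bot.wait(.3); st("hover")
s=capture("side");t=capture("top")
im=np.hstack([crop(s,200,110,10,80,60)])
cv2.imwrite("pics/crop3.png",cv2.cvtColor(im,cv2.COLOR_RGB2BGR))
```

```text
hover 14.97 [0.5929 0.0755 0.1446] [ 0.35  0.55 -3.01] w 0.0234 F 30.0 q6 -0.02
```

View pics/crop3.png

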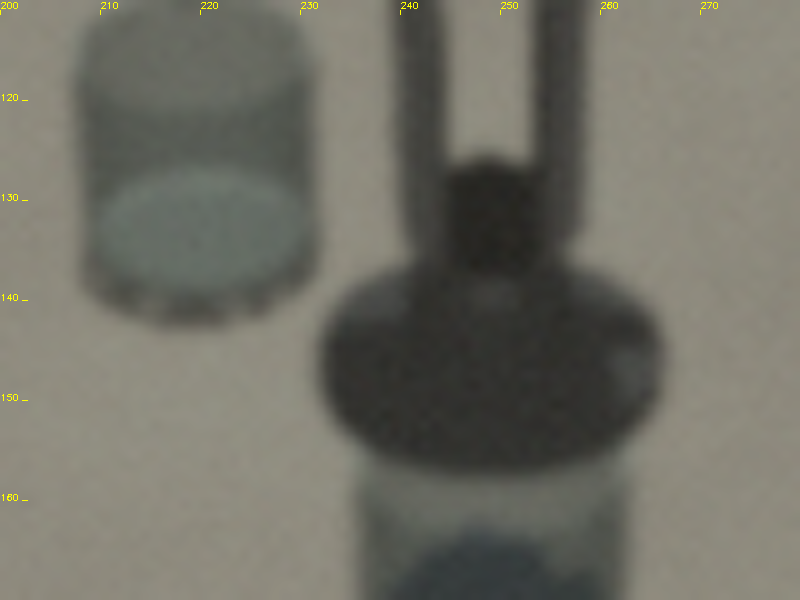

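The side crop shows the lid over the jar: cover u 232.0–266.5 with bottom at v 157.2, and jar walls u 236–262.6 below it. Next I'll compute the jar's xy relative to the lid from the pixel residuals.

Run:
```python
from h import *
np.set_printoptions(precision=4,suppress=True)
N=np.nan
cov=[(0,.047),(.012,.047)]; jr=[(.075,.0395),(0,.0395)]
P=bbox("side",cov,[.5929,.0755,.1036]); o=np.array([232.0,N,266.5,157.2]); print("cover obs-pred",o-P)
du=(o-P)[[0,2]].mean(); dv=(o-P)[3]
for name,m in [("all",[235.2,147.8,263,187]),("rim",[235.2,147.8,263,N]),("base",[235.2,N,263,187])]:
    m=np.array(m)-[du,dv,du,dv]; print(name,fit([("side",jr,m)],[.59,.08],2))
# knob check, top edge
Pk=bbox("side",[(.072,.012),(.046,.012)],[.5929,.0755,.0956]); print("knob pred",Pk,"obs u 244.7-253.5(?), t 125.7")
# sharp circle edges of empty jar known size check: rim and base
print("empty",fit([("side",jr,np.array([207.7,N,232,142.5])-[du,dv,du,dv])],[.55,.2],2), fit([("top",jr[:1],np.array([117.3,188.5,N,N]))],[.55,.2],2))
```

```text
cover obs-pred [ 0.9726     nan  0.5045 -0.9603]
all (array([0.592 , 0.0714]), array([-0.4721,  0.4287,  0.4723, -0.4153]))
rim (array([0.5923, 0.0737]), array([-0.4492, -0.0397,  0.4499]))
base (array([0.5919, 0.0698]), array([-0.4879,  0.4887, -0.0374]))
knob pred [243.9148 125.0745 253.1347 138.5097] obs u 244.7-253.5(?), t 125.7
empty (array([0.5233, 0.2998]), array([-0.6859,  0.7319, -0.0495])) (array([0.513 , 0.3074]), array([0., 0.]))
```

Best estimate for the jar is (0.592, 0.0745). I'll lower in small steps while watching the force.

Run:
```python
from h import *
x,y=.592,.0745
bot.servo_line([x,y,.130],v=.06); st("start")
for z in [.126,.1235,.122,.120,.118,.116,.114,.113,.112]:
    bot.servo_line([x,y,z],v=.03); bot.wait(.1); st(z)
    f=readout.state()["force"]
    if f[2]>6 or np.hypot(f[0],f[1])>8: print("contact");break
```

```text
start 15.45 [0.5911 0.0745 0.1288] [ 0.44  0.71 -3.14] w 0.0235 F 30.0 q6 -0.02
0.126 15.83 [0.5921 0.0745 0.1261] [ 0.52  0.63 -2.97] w 0.0232 F 30.0 q6 -0.02
0.1235 16.18 [0.5926 0.0746 0.124 ] [ 0.96  0.75 -0.52] w 0.0236 F 30.0 q6 -0.02
0.122 16.53 [0.5928 0.0749 0.1238] [-0.76  1.92  5.65] w 0.0238 F 30.01 q6 -0.02
0.12 16.88 [0.5934 0.0754 0.1231] [-1.93  3.97  8.82] w 0.0237 F 30.03 q6 -0.02
contact
```

The plug's foot touched the rim at z = 0.124, with the rim pushing the tool toward +y. The jar must lie further in +y, so I'll back off a little and retry there.

Run:
```python
from h import *
for x,y in [(.592,.0775),(.5905,.079)]:
    bot.servo_line([x,y,.127],v=.04); bot.wait(.1); st(("try",x,y)); ok=True
    for z in [.1235,.122,.120,.118,.116,.114,.113]:
        bot.servo_line([x,y,z],v=.03); bot.wait(.1); st(z)
        f=readout.state()["force"]
        if f[2]>6: print("contact",readout.state()["ft_torque"].round(2));ok=False;break
    if ok: break
```

```text
('try', 0.592, 0.0775) 17.32 [0.5912 0.0774 0.126 ] [ 0.17  0.45 -3.08] w 0.0232 F 29.98 q6 -0.01
0.1235 17.69 [0.5921 0.0774 0.1234] [ 0.41  0.29 -2.27] w 0.0234 F 29.98 q6 -0.01
0.122 18.04 [0.5923 0.0778 0.1229] [-1.92  1.19  6.24] w 0.0235 F 30.02 q6 -0.01
contact [ 0.18  0.41 -0.03]
('try', 0.5905, 0.079) 18.43 [0.5898 0.0788 0.126 ] [-0.9  -0.58 -3.35] w 0.0236 F 29.98 q6 -0.01
0.1235 18.79 [0.5905 0.0789 0.1233] [ 0.73 -0.21 -1.92] w 0.023 F 29.98 q6 -0.01
0.122 19.14 [0.5909 0.0792 0.123 ] [-2.1   1.34  4.81] w 0.0237 F 30.03 q6 -0.01
0.12 19.49 [0.5917 0.0796 0.1221] [-1.94  2.64  9.85] w 0.0237 F 30.06 q6 -0.01
contact [ 0.23  0.49 -0.01]
```

Run:
```python
from h import *
x,y=.589,.0815
for k in range(3):
    bot.servo_line([x,y,.126],v=.05); bot.servo_line([x,y,.1225],v=.04); bot.wait(.05)
    b=readout.state()["force"]
    bot.servo_line([x,y,.119],v=.03); bot.wait(.15); st((x,y)); s=readout.state(); print(s["ft_torque"].round(2))
    if s["position"][2]<.1205: print("IN"); break
    f=s["force"][:2]; d=f/np.linalg.norm(f)*.0015; x+=d[0]; y+=d[1]
t=capture("side"); tt=capture("top")
im=np.vstack([crop(t,190,110,10,80,60)])
cv2.imwrite("pics/crop4.png",cv2.cvtColor(im,cv2.COLOR_RGB2BGR))
```

```text
(0.589, 0.0815) 20.49 [0.5907 0.082  0.1216] [-1.45  1.53  9.81] w 0.0238 F 30.1 q6 -0.01
[ 0.17  0.52 -0.07]
(np.float64(0.5879689936723742), np.float64(0.0825895072062156)) 21.5 [0.5894 0.0824 0.1219] [-1.91 -0.05 11.89] w 0.0237 F 30.25 q6 -0.01
[-0.15  0.82  0.  ]
(np.float64(0.586469424835955), np.float64(0.08255354465847045)) 22.51 [0.5877 0.0823 0.122 ] [-3.43 -1.2  12.96] w 0.0237 F 30.24 q6 -0.01
[-0.3   1.02 -0.03]
```

View pics/crop4.png

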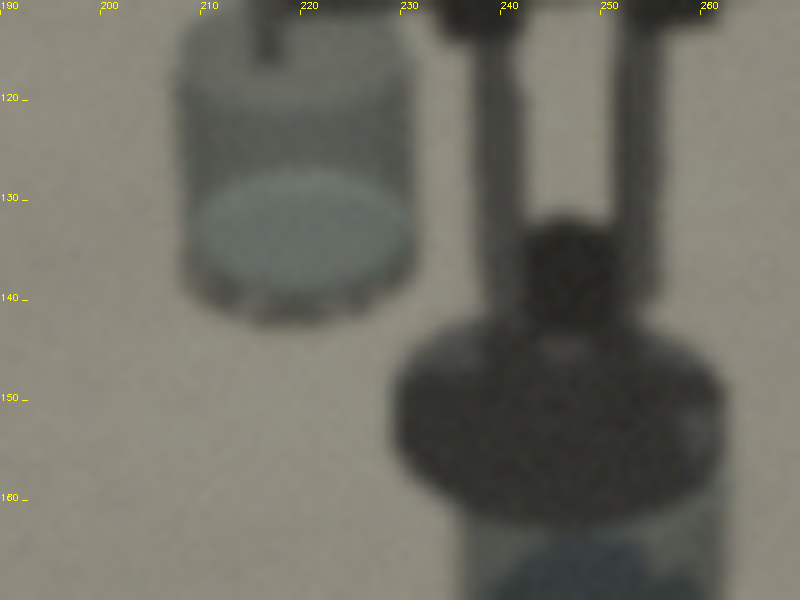

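The view now has the lid centre at u≈245.8 and the jar's walls at 235.7–262.8 (centre 249.2), so the lid is too far in −x. The moment ty also puts the contact on the −x side. I'll search toward +x.

Run:
```python
from h import *
for x,y in [(.592,.081),(.5945,.0805),(.5945,.0775)]:
    bot.servo_line([x,y,.127],v=.05); b=readout.state(); print("free",b["ft_torque"].round(2),b["force"].round(1))
    bot.servo_line([x,y,.119],v=.04); bot.wait(.15); st((x,y)); s=readout.state(); print(s["ft_torque"].round(2))
    if s["position"][2]<.1205: print("IN"); break
```

```text
free [-0.08 -0.09  0.02] [-1.   0.7 -2.4]
(0.592, 0.081) 23.46 [0.592  0.0812 0.1187] [ 3.    1.19 -4.73] w 0.0238 F 29.87 q6 -0.01
[ 0.3  -0.69 -0.02]
IN
```

It's in the mouth. Lowering to seat.

Run:
```python
from h import *
x,y=.592,.081
for z in [.117,.115,.113,.112,.1112,.1105,.1098]:
    bot.servo_line([x,y,z],v=.04); bot.wait(.15); st(z); s=readout.state(); print(s["ft_torque"].round(2))
    if s["force"][2]>9: break
t=capture("side")
cv2.imwrite("pics/crop5.png",cv2.cvtColor(crop(t,190,110,10,80,60),cv2.COLOR_RGB2BGR))
```

```text
0.117 23.86 [0.5921 0.081  0.117 ] [ 3.19  2.04 -2.95] w 0.0232 F 29.87 q6 -0.01
[ 0.35 -0.68 -0.  ]
0.115 24.26 [0.5921 0.081  0.115 ] [ 2.43  1.03 -4.  ] w 0.0235 F 29.87 q6 -0.01
[ 0.34 -0.62  0.04]
0.113 24.66 [0.592  0.081  0.1129] [ 2.7   1.3  -2.54] w 0.0231 F 29.87 q6 -0.01
[ 0.35 -0.73  0.01]
0.112 25.06 [0.5923 0.081  0.1123] [ 1.94  1.59 -1.66] w 0.0235 F 29.88 q6 -0.01
[ 0.39 -0.72 -0.02]
0.1112 25.46 [0.5921 0.0808 0.1119] [-1.27  0.5   5.42] w 0.0234 F 29.95 q6 -0.01
[ 0.23 -0.11  0.05]
0.1105 25.86 [0.5918 0.0807 0.1114] [-1.64  0.85  7.27] w 0.023 F 30.0 q6 -0.01
[0.14 0.13 0.01]
0.1098 26.26 [0.5918 0.0807 0.1114] [-2.92 -0.15 10.12] w 0.0234 F 30.0 q6 -0.01
[0.13 0.38 0.01]
```

View pics/crop5.png

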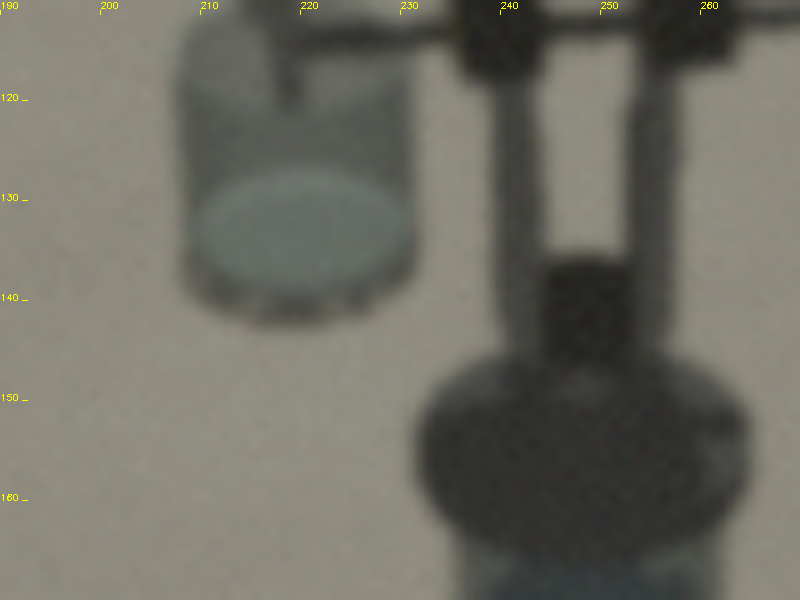

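The lid is seated: contact at z = 0.1115 where 0.112 was expected, flat over the jar rim, cover u 231.5–264.5. I'll ease the push, let go of the knob, grip the collar and lift.

Run:
```python
from h import *
x,y=.592,.081
bot.servo_line([x,y,.1114],v=.03); bot.wait(.2); st("relax")
jaws.grip(.07,10); st("open")
bot.servo_line([x,y,.0865],v=.06); bot.wait(.2); st("down")
f=readout.state()["force"]
if abs(f[2])<4:
    jaws.grip(.0,8); bot.wait(.2); st("collar")
    if .041<readout.state()["gripper_width"]<.046:
        jaws.grip(.0,15)
        bot.servo_line([x,y,.096],v=.03); st("up10")
        bot.servo_line([x,y,.186],v=.08); bot.wait(.5); st("up")
        im=np.hstack([crop(capture("side"),210,100,5,80,100),crop(capture("top"),170,130,5,80,100)])
        cv2.imwrite("pics/crop6.png",cv2.cvtColor(im,cv2.COLOR_RGB2BGR))
```

```text
relax 26.76 [0.5918 0.0808 0.1115] [-0.84  0.54  4.68] w 0.0232 F 30.0 q6 -0.01
open 27.62 [0.592  0.081  0.1114] [ 0.59 -0.28  0.36] w 0.0701 F 0.0 q6 -0.01
down 28.38 [0.5924 0.081  0.087 ] [-0.06 -0.24 -0.03] w 0.07 F 0.0 q6 -0.01
collar 29.11 [0.592  0.081  0.0866] [ 0.02 -0.66  0.85] w 0.0436 F 8.0 q6 -0.01
up10 29.79 [0.5922 0.081  0.0963] [-0.39 -0.09 -1.17] w 0.0433 F 15.0 q6 -0.01
up 31.57 [0.592 0.081 0.186] [ 1.1   0.24 -1.43] w 0.0434 F 15.0 q6 -0.01
```

View pics/crop6.png

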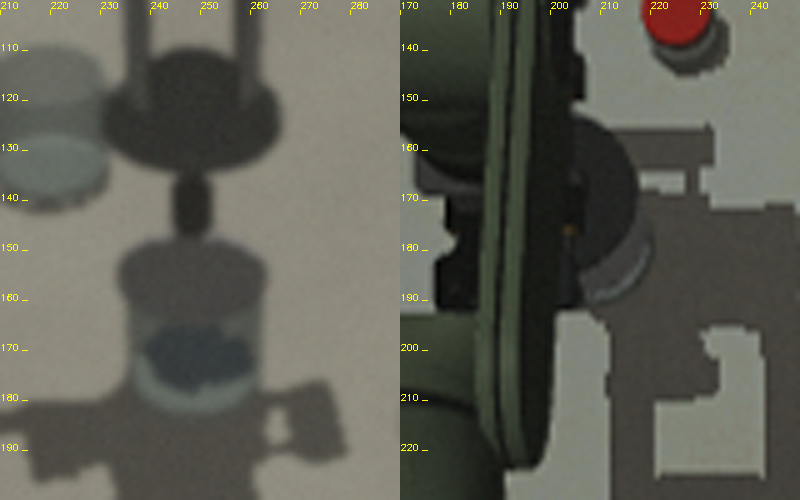

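The side crop shows the cover held at (247,122), with its lower edge above the knob. The inner lid sits flat on the crystal jar at (248,155), and the knob stands free.

```bash
python3 -c "
from workcell import *
print(workorder.close_job())"
```

```text
the job is handed in; nothing more can be done
None
```

The job is handed in at about 32 s of the 50 s allowed; no verdict came back, but by the last picture and force readings the inner lid sits home in the crystal jar (after a few tries at the rim) and the gripper holds the cover clear above the knob.

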